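# Fill one tray of levelling feet and stack the emptied one

## Robot

A 6-joint arm with a two-finger parallel gripper is mounted at the origin on the work surface. World frame = base frame: x ahead of the robot, y to its left, z up, the work surface at z = 0. Lengths are in m, angles in rad, forces in N, time in s.
With the tool pointing down it reaches from about 0.35 to 0.775 m from the base axis. Payload 5.5 kg.
Tool frame: the origin (TCP) lies at the very end of the fingers, on their centre line; the grasp point (between the pads) lies 19 mm behind it (env.grip_point_offset is the distance from the TCP to the grasp point, in m); z points along the fingers, y is the line along which they close (so a half turn about z gives the same grasp; the last joint's range is limited). The gripper opens to 85 mm and grips with 20 to 120 N. Pads are 22 mm wide; open, the fingers measure 114 mm over their backs; the gripper's body (76 mm by 85 mm) begins 54 mm behind the grasp point. The pads swing forward as they close: fully open they stand 13 mm farther back than shut.
Start: joints at [1.199, 0.313, 0.046, 1.304, 0, 1.431], TCP at [0.132, 0.56, 0.203] pointing down, gripper open.
Joint ranges: [-2.76, 2.76], [-0.86, 1.69], [-1.03, 1.26], [-2.2, 2.34], [-1.47, 1.5], [-3.14, 3.14]. Speed limits (rad/s): [2.57, 2.57, 3.14, 3.14, 3.14, 3.14].

## Interface

Orientations are given as a unit quaternion [w, x, y, z].
In Python, from workcell import sensors, imaging, workorder, env gives the robot as it stands.
- The arm moves only by the shell command python3 -m handwheel 'ROWS' [FORCE]. ROWS is JSON, a list of rows, each a list of 5 numbers: the shift along the tool's x, y, z in mm, then the turn about the tool's z in rad, then the opening, from 0 (shut) to 1 (fully open). A call has 1 to 8 rows; each row is the pose to reach, as a shift and turn from the pose commanded when the call began, along the tool's axes at that moment; what a row does not reach only later rows make up. A row lasts 1/10 s, in which the tool goes at most 50 mm and 8.59 degrees, less where a joint would pass 70% of its speed; a pose out of reach is approached as far as the arm can. A call with a gripper value outside its range is refused whole. The fingers move at their own pace and stop on an object; FORCE is the grip in N (left out, the last holds). Time passes only in rows, so rows that repeat a pose let the fingers close. It gives the time, the measured TCP pose, the force, the opening and the grip force at its end, in the units of the state.
- sensors.get_state(): the state, without advancing time (a new reading comes with each control period).
- imaging.read_camera(name): name is "scene" or "top" or "wrist"; returns a dict with "color" (420x560x3 uint8, blue, green, red), "z_map" (420x560 float32, m along the optical axis (not along the pixel's ray), 0 where there is no reading), "fx", "fy", "cx", "cy" (pixels), "xyz" and "rotation" of the camera in the world. Camera axes: x right, y down, z forward; pixel columns grow to the right and rows downward; lengths in m; the calibration is good to about 2 mm. A picture is of the moment at which its call begins.
- workorder.hand_in(): hands the job in; it is judged then, once.
The state is a dict: "clock": time; "joint_pos": joint angles; "qvel": joint speeds; "tau": joint torques, N m; "tcp_pos": TCP position; "orientation": TCP orientation; "wrist_force": force on the tool from outside, world axes, zero at the start; "ft_torque": the same for the moment, N m; "finger_gap": finger opening in m; "grip_force": force on a finger pad.
Only numpy, scipy, OpenCV 4.12 (cv2) and the standard library are available. Lean on these libraries where they do the work, as an engineer would, in place of code of your own. Each camera call takes 0.05 s, during which the arm holds its last target. There are 200 camera calls.

## Task

Two of the wooden trays on the bench are part-filled with levelling feet. Move the feet from the tray with fewer into the vacant cells of the fuller one, each standing upright on its pad, one to a cell; then set the emptied tray on the stack of empty trays so that it nests squarely in the rim of the top one. Lower them gently into place, do not drop them, and leave the other things on the bench alone.

Things in the scene. Friction and masses are not known exactly. Their poses are not given: they have to be found in the camera images.
- fuller_tray_mid (a point): Fuller wooden tray (brown sides, pale plywood ribs) on the bench, any yaw: 204 long (x) x 144 wide (y) x 48 high, mm. Six cells 58 square, centres x -64, 0, 64, y -34, 34 from this point; four hold a foot. Walls 9 thick, to 48 above the underside; cell floors at 12. Ribs, tops at 41: one 10 thick lengthwise along y = 0, two 6 thick across at x -32, 32. Point: tray centre, 24 above the underside, z up.
- sparse_tray_mid (a point): Sparse tray: same make as the fuller tray, 0.33 to 0.53 kg empty. It holds two feet; its middle cells (x 0) are vacant, so once emptied it lifts level by pinching the 10 thick lengthwise rib at its centre, a finger in each middle cell. Point: tray centre, 24 above the underside, x lengthwise, z up. Under every tray a 6 mm deep base board is inset all round; see the stack's upper tray.
- stack_top_mid (a point): Upper of the two empty trays of the stack, same make; underside 42, rim 90 above the bench. The emptied tray goes on it: a tray's base board (180 x 120, lowest 3 mm 176 x 116) drops inside the rim (186 x 126) of the one below, 3 play each side, and it then sits 42 higher than that one; half a turn makes no difference. Point: tray centre, 24 above its underside, x lengthwise, z up.
- stack_base_mid (a point): Lower empty tray of the stack, same make, loose on the bench, the upper one nested on it. Point: tray centre, 24 above the underside, x lengthwise, z up.
- foot1_mid (a point): Levelling foot, one of six alike, 100 mm tall, 0.14 kg: black round pad 48 across, 10 thick, underneath; hub and hex nut up to 34; then an upright steel stem 12 in diameter to the top. Starts in a cell of the fuller tray, up to 4 off its centre. Point: on its axis, 50 above its underside (62 above the bench in a tray), z up the stem. Nearest stems about 60 away.
- foot2_mid (a point): Levelling foot, one of six alike, 100 mm tall, 0.14 kg: black round pad 48 across, 10 thick, underneath; hub and hex nut up to 34; then an upright steel stem 12 in diameter to the top. Starts in a cell of the fuller tray, up to 4 off its centre. Point: on its axis, 50 above its underside (62 above the bench in a tray), z up the stem. Nearest stems about 60 away.
- foot3_mid (a point): Levelling foot, one of six alike, 100 mm tall, 0.14 kg: black round pad 48 across, 10 thick, underneath; hub and hex nut up to 34; then an upright steel stem 12 in diameter to the top. Starts in a cell of the fuller tray, up to 4 off its centre. Point: on its axis, 50 above its underside (62 above the bench in a tray), z up the stem. Nearest stems about 60 away.
- foot4_mid (a point): Levelling foot, one of six alike, 100 mm tall, 0.14 kg: black round pad 48 across, 10 thick, underneath; hub and hex nut up to 34; then an upright steel stem 12 in diameter to the top. Starts in a cell of the fuller tray, up to 4 off its centre. Point: on its axis, 50 above its underside (62 above the bench in a tray), z up the stem. Nearest stems about 60 away.
- foot5_mid (a point): Levelling foot, one of six alike, 100 mm tall, 0.14 kg: black round pad 48 across, 10 thick, underneath; hub and hex nut up to 34; then an upright steel stem 12 in diameter to the top. Starts in a cell of the sparse tray, up to 4 off its centre. Point: on its axis, 50 above its underside (62 above the bench in a tray), z up the stem. Nearest stems about 60 away.
- foot6_mid (a point): Levelling foot, one of six alike, 100 mm tall, 0.14 kg: black round pad 48 across, 10 thick, underneath; hub and hex nut up to 34; then an upright steel stem 12 in diameter to the top. Starts in a cell of the sparse tray, up to 4 off its centre. Point: on its axis, 50 above its underside (62 above the bench in a tray), z up the stem. Nearest stems about 60 away.
- tape: A tape measure, 72 x 40 x 66 mm; a bystander to be left alone. Origin at the centre of its underside.
- spanner: A combination spanner lying flat, 180 long mm; a bystander to be left alone. Origin on its underside.
- carton: A cardboard carton, 90 x 130 x 55 mm; a bystander to be left alone. Origin at the centre of its underside.
- drill: A cordless drill standing on its battery, about 215 tall, 180 long mm; a bystander to be left alone. Origin at the centre of its underside.
Things that resemble listed ones, but are neither listed nor needed, are in the scene too. Leave any orange or pink look-alike of the part that bears sparse_tray_mid alone.

How it is judged:
On the way, in this order (a step that is already met when the one before it is completed fails the run):
1. all six feet stand in the fuller tray, one to a cell (x of foot1_mid in the frame of fuller_tray_mid between -0.094 and 0.094 m and y of foot1_mid in the frame of fuller_tray_mid between -0.064 and 0.064 m and z of foot1_mid in the frame of fuller_tray_mid between 0.033 and 0.043 m and angle between each of foot1_mid, foot2_mid, foot3_mid, foot4_mid, foot5_mid, foot6_mid's own z axis and vertical below 0.1 rad and x of foot2_mid in the frame of fuller_tray_mid between -0.094 and 0.094 m and y of foot2_mid in the frame of fuller_tray_mid between -0.064 and 0.064 m and z of foot2_mid in the frame of fuller_tray_mid between 0.033 and 0.043 m and x of foot3_mid in the frame of fuller_tray_mid between -0.094 and 0.094 m and y of foot3_mid in the frame of fuller_tray_mid between -0.064 and 0.064 m and z of foot3_mid in the frame of fuller_tray_mid between 0.033 and 0.043 m and x of foot4_mid in the frame of fuller_tray_mid between -0.094 and 0.094 m and y of foot4_mid in the frame of fuller_tray_mid between -0.064 and 0.064 m and z of foot4_mid in the frame of fuller_tray_mid between 0.033 and 0.043 m and x of foot5_mid in the frame of fuller_tray_mid between -0.094 and 0.094 m and y of foot5_mid in the frame of fuller_tray_mid between -0.064 and 0.064 m and z of foot5_mid in the frame of fuller_tray_mid between 0.033 and 0.043 m and x of foot6_mid in the frame of fuller_tray_mid between -0.094 and 0.094 m and y of foot6_mid in the frame of fuller_tray_mid between -0.064 and 0.064 m and z of foot6_mid in the frame of fuller_tray_mid between 0.033 and 0.043 m and height (world z) of fuller_tray_mid between 0.02 and 0.028 m and angle between fuller_tray_mid's own z axis and vertical below 0.05 rad), for 0.2 s.
2. the emptied tray is nested on top of the stack (x of sparse_tray_mid in the frame of stack_top_mid between -0.006 and 0.006 m and y of sparse_tray_mid in the frame of stack_top_mid between -0.006 and 0.006 m and z of sparse_tray_mid in the frame of stack_top_mid between 0.039 and 0.045 m and angle between the x axis of sparse_tray_mid and the x axis of stack_top_mid, either way round below 0.07 rad and angle between each of sparse_tray_mid, stack_top_mid, stack_base_mid's own z axis and vertical below 0.05 rad and x of stack_top_mid in the frame of stack_base_mid between -0.006 and 0.006 m and y of stack_top_mid in the frame of stack_base_mid between -0.006 and 0.006 m and z of stack_top_mid in the frame of stack_base_mid between 0.039 and 0.045 m and angle between the x axis of stack_top_mid and the x axis of stack_base_mid, either way round below 0.07 rad and height (world z) of stack_base_mid between 0.02 and 0.028 m), for 0.2 s.
At the end, for the whole second after the job is handed in: All six feet upright (0.1 rad), pads on the cell floors (5 mm) of the fuller tray, which is flat on the bench. The emptied tray nested on the stack: within 6 mm and 0.07 rad of the tray below, 42 mm higher (3 mm), level. The stack trays still nested alike and flat on the bench (all of step 1 and all of step 2); the robot touches nothing.
It fails at once if the tray is dropped onto the stack (over 0.5 m/s in the last 18 mm) (z of sparse_tray_mid in the frame of stack_top_mid between 0.03 and 0.06 m and horizontal distance between sparse_tray_mid and stack_top_mid below 0.04 m and linear speed of sparse_tray above 0.5 m/s).
It fails at once if foot5 is dropped into the fuller tray (over 0.5 m/s in the last 18 mm) (x of foot5_mid in the frame of fuller_tray_mid between -0.094 and 0.094 m and y of foot5_mid in the frame of fuller_tray_mid between -0.064 and 0.064 m and z of foot5_mid in the frame of fuller_tray_mid below 0.056 m and linear speed of foot5 above 0.5 m/s).
It fails at once if foot6 is dropped into the fuller tray (over 0.5 m/s in the last 18 mm) (x of foot6_mid in the frame of fuller_tray_mid between -0.094 and 0.094 m and y of foot6_mid in the frame of fuller_tray_mid between -0.064 and 0.064 m and z of foot6_mid in the frame of fuller_tray_mid below 0.056 m and linear speed of foot6 above 0.5 m/s).
It fails at once if a bystander (tape, spanner, carton, drill) is moved more than 30 mm (distance of any of tape, spanner, carton, drill from where it was at the start of the episode above 0.03 m).
It also fails if it takes over 72 s, if anything falls off the work surface, if the arm or the gripper's body presses on something with over 40 N, if the wrist force passes 120 N, or if a joint passes its speed limit or range.

## Working session

There is one attempt and no reset: what is moved stays moved. The work goes in short steps, Python scripts to look and compute and a shell command to move; the robot and the scene stay as the last step left them, time stands still between calls to the robot, and variables do not carry over. Pictures are saved under pics/ and viewed, at most 10 in all, crops included, and the job is handed in when it is done.

```bash
ls; mkdir -p pics; python3 - <<'E'
from workcell import sensors, imaging, env
import cv2,numpy as np
s=sensors.get_state();print(s)
for n in("top","scene"):
    c=imaging.read_camera(n);cv2.imwrite(f"pics/{n}0.png",c["color"]);np.savez(f"{n}0.npz",**c)
    print(n,c["fx"],c["fy"],c["cx"],c["cy"],c["xyz"],c["rotation"])
E
```

```text
pics
{'clock': 0.0, 'joint_pos': array([ 1.19938818e+00,  3.14023912e-01,  4.50056255e-02,  1.30357295e+00,
       -2.99233373e-06,  1.43123075e+00]), 'qvel': array([ 0.00154761,  0.00068054,  0.00048848, -0.00066952,  0.00060864,
       -0.0004513 ]), 'tau': array([ 9.62009690e-04, -4.80624390e+01,  2.98532152e+01,  1.90689712e-02,
        2.26275738e-04,  4.58361328e-06]), 'tcp_pos': array([0.13191264, 0.55911233, 0.20180641]), 'orientation': array([-2.25353978e-04,  1.15661795e-01,  9.93288248e-01, -8.68701646e-04]), 'wrist_force': array([-0.06867976, -0.25689211, -0.82654942]), 'ft_torque': array([ 0.03100364,  0.01299513, -0.01177586]), 'grip_force': 0.0, 'finger_gap': 0.08514221020596308}
top 432.7432348916577 432.7432348916577 280.7157403038424 212.14234273899442 [0.33853452 0.00973881 1.7643571 ] [ 0.04199378 -0.70010999  0.7117481  -0.03869318]
scene 416.2318818249526 416.2318818249526 272.8947263589715 211.10522161267545 [1.21501255 0.69491233 0.87297071] [-0.16378725  0.3439629   0.83270484 -0.40182822]
```

View pics/top0.png

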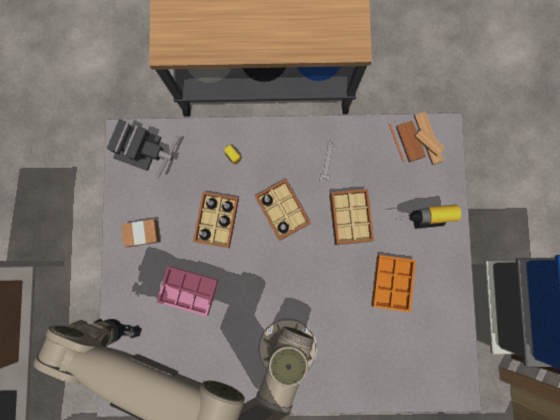

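View pics/scene0.png

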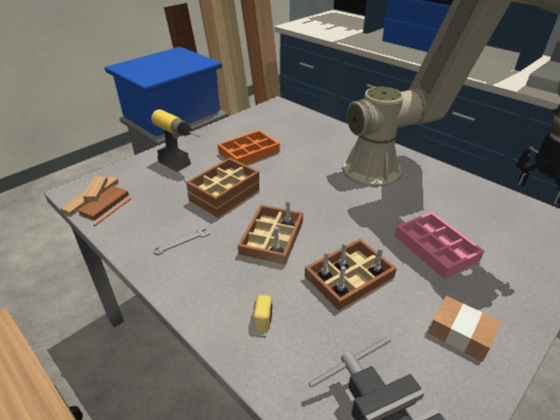

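The top view shows the fuller tray near (216,219) with four feet, the sparse one near (283,209) with feet at (267,199) and (283,227), and the stack near (351,216). The scene view agrees with this. The pink tray at (187,291) and the orange one at (394,283) are look-alikes.

```bash
cat > h.py <<'E'
import numpy as np,cv2
from scipy.spatial.transform import Rotation as R
def Rm(q): q=np.array(q); return R.from_quat([q[1],q[2],q[3],q[0]]).as_matrix()
def ray(c,px,z):
    px=np.atleast_2d(np.array(px,float)); M=Rm(c["rotation"]) if np.size(c["rotation"])==4 else np.array(c["rotation"])
    d=np.c_[(px[:,0]-c["cx"])/c["fx"],(px[:,1]-c["cy"])/c["fy"],np.ones(len(px))]@M.T
    return np.array(c["xyz"])+d*((z-c["xyz"][2])/d[:,2:3])
def cloud(c):
    h,w=c["z_map"].shape;u,v=np.meshgrid(np.arange(w),np.arange(h));Z=c["z_map"]
    P=np.stack([(u-c["cx"])/c["fx"]*Z,(v-c["cy"])/c["fy"]*Z,Z],-1)
    return P@Rm(c["rotation"]).T+np.array(c["xyz"])
def rect(xy):  # centre, long, short, yaw of long axis
    (cx,cy),(a,b),t=cv2.minAreaRect((xy*1000).astype(np.float32)); t=np.radians(t)
    if a<b: a,b=b,a; t+=np.pi/2
    return np.round([cx,cy,a,b],1),round((t+np.pi/2)%np.pi-np.pi/2,4)
E
python3 - <<'E'
from h import *
c=dict(np.load("top0.npz"));
hsv=cv2.cvtColor(c["color"],cv2.COLOR_BGR2HSV)
P=cloud(c)
print("bench z",np.median(P[300:330,300:360,2]))
for n,(u,v),z in(("full",(216,219),.048),("sparse",(283,209),.048),("stack",(351,216),.090)):
    print(n,hsv[v-25:v+25:12,u-20:u+21:10].reshape(-1,3).tolist()[:6])
    m=((hsv[...,1]>80)&((hsv[...,0]<25))).astype(np.uint8)
    k=np.zeros_like(m);k[v-42:v+43,u-36:u+37]=1;m*=k
    cs,_=cv2.findContours(m,0,1);g=max(cs,key=cv2.contourArea)[:,0]
    print(rect(ray(c,g,z)[:,:2]))
    Q=P[v-40:v+41,u-34:u+35].reshape(-1,3)
    s=(Q[:,2]>z-.012)&(Q[:,2]<z+.006); print(" depth",s.sum(),rect(Q[s][:,:2]))
    if z<.05:
        t=((P[...,2]>.085)*k).astype(np.uint8);n,_,st,ce=cv2.connectedComponentsWithStats(t)
        for i in range(1,n):print("  foot px",ce[i],st[i,4],ray(c,ce[i],.11)[0])
E
```

```text
bench z 0.0007304948539839096
full [[175, 11, 140], [12, 148, 129], [11, 123, 137], [0, 11, 92], [0, 11, 145], [176, 12, 143]]
(array([511.9, 276.9, 204.9, 147.6]), np.float64(-0.1861))
 depth 654 (array([510.1, 278.9, 204.2, 146.4]), np.float64(-0.1892))
  foot px [188. 184.] 1 [0.64428658 0.37400434 0.11      ]
  foot px [210. 187.] 1 [0.63101953 0.2885105  0.11      ]
  foot px [184. 189.] 1 [0.62489068 0.38936559 0.11      ]
  foot px [213. 191.] 1 [0.61511862 0.27684317 0.11      ]
  foot px [226. 194.] 1 [0.60250634 0.22648326 0.11      ]
  foot px [184. 196.] 1 [0.59745051 0.38911004 0.11      ]
  foot px [207.78571429 200.57142857] 14 [0.57802506 0.29694168 0.11      ]
  foot px [224.45454545 203.81818182] 11 [0.56427923 0.23251863 0.11      ]
  foot px [226. 212.] 1 [0.5323906  0.22660649 0.11      ]
  foot px [230. 213.] 1 [0.52825607 0.21120539 0.11      ]
  foot px [221.18181818 219.18181818] 11 [0.50491131 0.24518663 0.11      ]
  foot px [225. 220.] 1 [0.50150661 0.23050597 0.11      ]
  foot px [185. 223.] 1 [0.49249741 0.38428709 0.11      ]
  foot px [229. 223.] 1 [0
[... 1739 characters left out ...]
[274. 229.] 1 [0.46372922 0.04271248 0.11      ]
  foot px [285. 228.] 1 [0.46686931 0.00050954 0.11      ]
  foot px [282. 232.] 1 [0.45171503 0.01225644 0.11      ]
  foot px [303. 240.] 1 [ 0.41980291 -0.06742165  0.11      ]
  foot px [314. 240.] 1 [ 0.41911242 -0.10940492  0.11      ]
  foot px [300. 243.] 1 [ 0.40855546 -0.05572666  0.11      ]
  foot px [260. 246.] 1 [0.39963462 0.0970544  0.11      ]
  foot px [282. 250.] 1 [0.38306048 0.01338962 0.11      ]
stack [[7, 25, 93], [10, 96, 122], [11, 148, 152], [11, 154, 136], [0, 7, 139], [11, 106, 60]]
(array([ 510.9, -258.4,  205.8,  149.6]), np.float64(0.0783))
 depth 653 (array([ 509.6, -260.7,  204.6,  146.1]), np.float64(0.0792))
```

```bash
R='[-230,-227,0,0,0.6]'; python3 -m handwheel '[[-230,-227,0,0,0.6],[-230,-227,0,0,0.6],[-230,-227,0,0,0.6],[-230,-227,0,0,0.6],[-230,-227,0,0,0.6],[-230,-227,0,0,0.6],[-230,-227,0,0,0.6],[-230,-227,0,0,0.6]]'
python3 -m handwheel '[[-230,-227,0,0,0.6],[-230,-227,0,0,0.6],[-230,-227,0,0,0.6],[-230,-227,0,0,0.6],[-230,-227,0,0,0.6],[-230,-227,0,0,0.6],[-230,-227,0,0,0.6],[-230,-227,0,0,0.6]]'
python3 - <<'E'
from workcell import sensors, imaging, env
import cv2,numpy as np
c=imaging.read_camera("wrist");cv2.imwrite("pics/w1.png",c["color"]);np.savez("w1.npz",**c)
print(c["fx"],c["cx"],c["cy"],c["xyz"],c["rotation"])
s=sensors.get_state();print(s["tcp_pos"],s["orientation"],s["joint_pos"],s["wrist_force"])
E
```

```text
clock: 0.9
tcp_pos: [0.3049, 0.2835, 0.2025]
orientation: [0.0, 0.118, 0.993, -0.0]
wrist_force: [-0.2, 0.4, 0.8]
finger_gap: 0.0511
grip_force: 0.0
clock: 1.7
tcp_pos: [0.4772, 0.0104, 0.202]
orientation: [-0.0, 0.117, 0.993, 0.0]
wrist_force: [-1.0, -0.2, -0.3]
finger_gap: 0.0514
grip_force: 0.0
306.34250680109335 278.5297511968151 211.31860733741016 [0.39537603 0.02974463 0.37419698] [0.12996922 0.77442259 0.61065956 0.10233553]
[0.47587994 0.0117877  0.20200209] [-6.85245492e-04  1.16625563e-01  9.93175677e-01  2.87608600e-04] [-1.44470558e-01  1.23270059e-01 -1.97779880e-01  1.25113222e+00
  5.37206427e-04  8.93122858e-02] [ 0.63336106  0.62774393 -1.01635498]
```

View pics/w1.png

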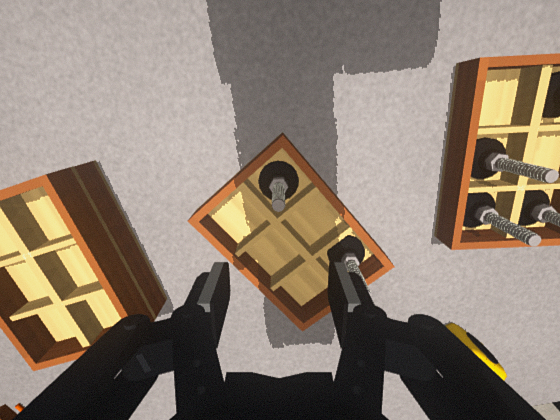

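The wrist view shows the sparse tray with its rim corners at (283,133), (191,219), (304,330) and (393,266). The near foot's pad is at (278,180) with its stem top at about (278,205), and the other foot is at (349,250). The stack is on the left, and the fuller tray is on the right and partly in view.

```bash
cat >> h.py <<'E'
def feet(c,z=.112,lo=.095):
    P=cloud(c);m=((P[...,2]>lo)&(P[...,2]<.125)&(c["z_map"]>.1)).astype(np.uint8)
    n,_,st,ce=cv2.connectedComponentsWithStats(m)
    return [(ce[i].round(),int(st[i,4]),(1000*ray(c,ce[i],z)[0]).round(1)) for i in range(1,n) if st[i,4]>12]
def totool(s,d): return (Rm(s["orientation"]).T@np.array(d)).round(1)
E
python3 - <<'E'
from h import *
c=dict(np.load("w1.npz"))
for f in feet(c,.108,.104):print(f)
k=[(283,133),(191,219),(304,330),(393,266)]
p=1000*ray(c,k,.048)[:,:2];print(p.round(1),p.mean(0),rect(p/1000))
P=cloud(c)
print((1000*P[205,278]).round(1),(1000*P[201:212,278,2]).round(0))
E
```

```text
(array([547., 175.]), 267, array([507. , 246.9, 108. ]))
(array([278., 204.]), 163, array([477.3,   9.6, 108. ]))
(array([531., 238.]), 229, array([566.9, 234.3, 108. ]))
(array([368., 291.]), 21, array([588.6,  76.7, 108. ]))
[[422.5  27.9]
 [490.6 -95.5]
 [671.3  -2.5]
 [604.4 120.8]] [547.22481802  12.7007719 ] (array([546.9,  12.7, 207.3, 140.9]), np.float64(0.4754))
[477.3   9.5 112.4] [113. 112. 113. 113. 112. 113. 113. 114. 113. 113. 111.]
```

```bash
python3 -m handwheel '[[-1.4,-1.7,50,0,0.6],[-1.4,-1.7,100,0,0.6],[-1.4,-1.7,135,0,0.6],[-1.4,-1.7,135,0,0.6],[-1.4,-1.7,135,0,0],[-1.4,-1.7,135,0,0],[-1.4,-1.7,135,0,0],[-1.4,-1.7,135,0,0]]' 40
python3 -m handwheel '[[0,0,0,0,0],[0,0,0,0,0]]'
```

```text
clock: 2.55
tcp_pos: [0.4785, 0.0099, 0.0701]
orientation: [0.002, 0.116, 0.993, -0.0]
wrist_force: [-0.9, -0.0, 8.7]
finger_gap: 0.0096
grip_force: 39.2
clock: 2.75
tcp_pos: [0.4784, 0.0098, 0.07]
orientation: [0.002, 0.116, 0.993, -0.0]
wrist_force: [-0.6, -0.4, 7.8]
finger_gap: 0.0096
grip_force: 39.2
```

```bash
python3 -m handwheel '[[0,0,-40,0,0],[0,0,-80,0,0],[0,0,-120,0,0],[25,60,-120,0,0],[50,120,-120,0,0],[75,180,-120,0,0],[92,232,-120,0,0],[92,232,-120,0,0]]'
python3 -m handwheel '[[0,0,0,0,0],[0,0,0,0,0]]'
python3 - <<'E'
from workcell import sensors, imaging, env
import cv2,numpy as np
from h import *
c=imaging.read_camera("wrist");cv2.imwrite("pics/w2.png",c["color"]);np.savez("w2.npz",**c)
s=sensors.get_state();print(s["tcp_pos"],s["orientation"],s["wrist_force"],s["finger_gap"])
for f in feet(c,.108,.104):print(f)
E
```

```text
clock: 3.55
tcp_pos: [0.44, 0.259, 0.1888]
orientation: [0.001, 0.116, 0.993, 0.001]
wrist_force: [1.4, -0.3, -1.1]
finger_gap: 0.0099
grip_force: 39.3
clock: 3.75
tcp_pos: [0.4398, 0.2582, 0.1882]
orientation: [0.0, 0.114, 0.993, 0.0]
wrist_force: [-0.7, -0.8, -1.0]
finger_gap: 0.0095
grip_force: 39.4
[0.44007163 0.25710985 0.1880408 ] [ 1.62401735e-04  1.15130094e-01  9.93350404e-01 -1.00260517e-04] [ 0.116981   -1.15015645 -2.35352503] 0.009559777832081945
(array([358., 207.]), 202, array([454.9, 325.7, 108. ]))
(array([284., 330.]), 160, array([566.9, 233.8, 108. ]))
(array([539., 380.]), 510, array([693. , 486.8, 108. ]))
(array([553., 416.]), 102, array([752.3, 504.3, 108. ]))
```

View pics/w2.png

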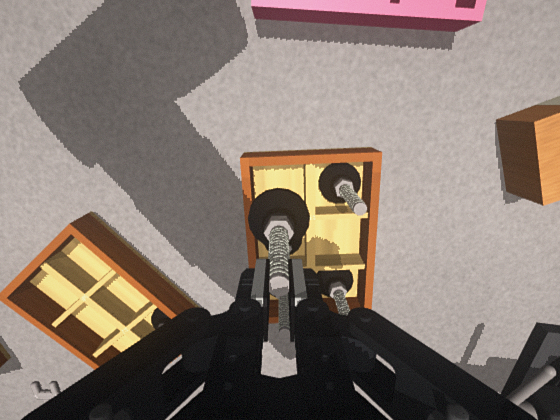

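The foot is held upright over the near-left cell, with its pad around (277,220). The fuller tray's near rim corners are at about (243,153) and (381,149).

```bash
python3 - <<'E'
from h import *
c=dict(np.load("w2.npz"))
p=1000*ray(c,[(243,153),(381,149)],.048)[:,:2];print(p.round(1),np.linalg.norm(p[0]-p[1]))
w=(p[1]-p[0])/np.linalg.norm(p[1]-p[0]); u=np.array([w[1],-w[0]])  # u points +x
print("yaw",np.arctan2(u[1],u[0]))
cen=p.mean(0)+102*u; print("centre",cen,"cellB",cen-64*u-34*w,"cellA",cen+34*w)
# held foot: pad, via cloud of black pixels
P=cloud(c);g=c["color"].max(2)
m=(g<75)&(P[...,2]>.1)&(np.abs(np.arange(560)-278)<40)[None]&(np.arange(420)<230)[:,None]
print(m.sum(),(1000*np.median(P[m],0)).round(1))
cs,_=cv2.findContours(m.astype(np.uint8),0,1);g=max(cs,key=cv2.contourArea);(x,y),r=cv2.minEnclosingCircle(g)
print(x,y,r,(1000*ray(c,(x,y),.138)).round(1))
E
```

```text
[[394.  231.7]
 [421.7 368.2]] 139.30058809829694
yaw -0.19999598380526296
centre [507.82516439 279.69373531] cellB [438.34622892 259.0860298 ] cellA [514.57978781 313.01602609]
1806 [427.9 261.7 143.5]
278.3522644042969 217.6079559326172 30.55546760559082 [[437.7 258.3 138. ]]
```

```bash
python3 -m handwheel '[[0,0,40,0,0],[0,0,75,0,0],[0,0,95,0,0],[0,0,104,0,0],[0,0,110,0,0],[0,0,114,0,0],[0,0,116,0,0],[0,0,116,0,0]]'
```

```text
clock: 4.6
tcp_pos: [0.4409, 0.2571, 0.0724]
orientation: [0.001, 0.116, 0.993, 0.0]
wrist_force: [-0.4, 0.8, -2.1]
finger_gap: 0.0095
grip_force: 39.4
```

```bash
python3 -m handwheel '[[0,0,1,0,0],[0,0,2,0,0],[0,0,3,0,0],[0,0,3,0,0]]'
```

```text
clock: 5.0
tcp_pos: [0.441, 0.2574, 0.0702]
orientation: [0.001, 0.116, 0.993, 0.0]
wrist_force: [-2.2, -1.3, 7.1]
finger_gap: 0.0097
grip_force: 40.2
```

```bash
python3 -m handwheel '[[0,0,0,0,0.35],[0,0,0,0,0.35],[0,0,0,0,0.35],[0,0,-45,0,0.35],[0,0,-90,0,0.35],[0,0,-130,0,0.35],[0,0,-130,0,0.35]]'
python3 -m handwheel '[[-184,-145,0,0,0.6],[-184,-145,0,0,0.6],[-184,-145,0,0,0.6],[-184,-145,0,0,0.6],[-184,-145,0,0,0.6],[-184,-145,0,0,0.6],[-184,-145,0,0,0.6]]'
python3 - <<'E'
from workcell import sensors, imaging, env
import cv2,numpy as np
from h import *
c=imaging.read_camera("wrist");cv2.imwrite("pics/w3.png",c["color"]);np.savez("w3.npz",**c)
s=sensors.get_state();print(s["tcp_pos"],s["orientation"])
for f in feet(c,.108,.104):print(f)
E
```

```text
clock: 5.7
tcp_pos: [0.4435, 0.2584, 0.2046]
orientation: [0.005, 0.116, 0.993, 0.002]
wrist_force: [0.5, 0.2, -0.1]
finger_gap: 0.03
grip_force: 0.0
clock: 6.4
tcp_pos: [0.5857, 0.073, 0.1974]
orientation: [-0.001, 0.117, 0.993, 0.0]
wrist_force: [-0.4, 0.2, -0.6]
finger_gap: 0.051
grip_force: 0.0
[0.58523825 0.07389846 0.19776213] [-1.00001468e-03  1.15805785e-01  9.93271365e-01  1.23914796e-04]
(array([474.,  61.]), 326, array([506.9, 246.8, 108. ]))
(array([539., 139.]), 293, array([579.8, 298.3, 108. ]))
(array([461., 142.]), 261, array([566.8, 234.2, 108. ]))
(array([279., 209.]), 174, array([589.6,  72. , 108. ]))
```

View pics/w3.png

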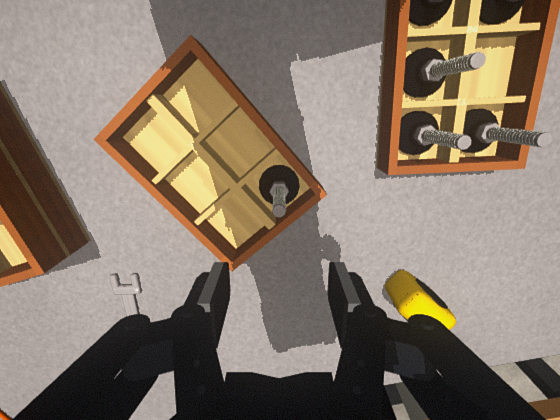

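Foot a's stem top is at (279,209). The sparse tray's rim corners are at (192,37), (97,139), (232,270) and (325,193). The fuller tray's far corners are at (378,172) and (527,168).

```bash
python3 -m handwheel '[[-4,-1,45,0,0.6],[-4,-1,90,0,0.6],[-4,-1,129,0,0.6],[-4,-1,129,0,0.6],[-4,-1,129,0,0],[-4,-1,129,0,0],[-4,-1,129,0,0],[-4,-1,129,0,0]]' 40
python3 -m handwheel '[[0,0,0,0,0],[0,0,-60,0,0],[0,0,-120,0,0],[0,0,-120,0,0],[0,0,-120,0,0]]'
python3 - <<'E'
from h import *
c=dict(np.load("w3.npz"))
p=1000*ray(c,[(192,37),(97,139),(232,270),(325,193)],.048)[:,:2];print(p.round(1),p.mean(0),rect(p/1000))
q=1000*ray(c,[(378,172),(527,168)],.048)[:,:2];print(q.round(1),np.linalg.norm(q[0]-q[1]))
w=(q[1]-q[0])/np.linalg.norm(q[1]-q[0]);u=np.array([w[1],-w[0]]);ce=q.mean(0)-102*u
print(np.arctan2(u[1],u[0]),ce,"A",ce+34*w)
E
```

```text
clock: 7.25
tcp_pos: [0.5917, 0.0719, 0.0727]
orientation: [0.002, 0.116, 0.993, 0.0]
wrist_force: [-1.5, 0.3, 8.0]
finger_gap: 0.0096
grip_force: 39.1
clock: 7.75
tcp_pos: [0.5926, 0.0717, 0.1951]
orientation: [0.005, 0.116, 0.993, 0.001]
wrist_force: [0.6, 0.8, -1.4]
finger_gap: 0.0093
grip_force: 39.4
[[426.3  28. ]
 [491.9 -96.7]
 [670.5  -4.3]
 [602.8 120.7]] [547.88249356  11.91936539] (array([548.4,  11.9, 201.1, 142.1]), np.float64(0.4835))
[[593.  179.7]
 [625.3 333.8]] 157.38644965755879
-0.20643328335794423 [509.33771271 277.67890457] A [516.30670026 310.95702369]
```

```bash
python3 -m handwheel '[[128,216,0,0,0],[128,216,0,0,0],[128,216,0,0,0],[128,216,0,0,0],[128,216,0,0,0],[128,216,0,0,0],[128,216,0,0,0],[128,216,0,0,0]]'
python3 - <<'E'
from workcell import sensors, imaging, env
import cv2,numpy as np
from h import *
c=imaging.read_camera("wrist");cv2.imwrite("pics/w4.png",c["color"]);np.savez("w4.npz",**c)
s=sensors.get_state();print(s["tcp_pos"],s["orientation"])
for f in feet(c,.108,.104):print(f)
P=cloud(c);g=c["color"].max(2)
m=(g<75)&(P[...,2]>.12)&(np.abs(np.arange(560)-278)<40)[None]&(np.arange(420)<230)[:,None]
cs,_=cv2.findContours(m.astype(np.uint8),0,1);g=max(cs,key=cv2.contourArea);(x,y),r=cv2.minEnclosingCircle(g)
print(x,y,r,(1000*ray(c,(x,y),.142)).round(1))
E
```

```text
clock: 8.55
tcp_pos: [0.5146, 0.3106, 0.1889]
orientation: [-0.001, 0.116, 0.993, -0.0]
wrist_force: [-0.3, -0.3, -0.8]
finger_gap: 0.0095
grip_force: 39.4
[0.51491164 0.3101392  0.18907409] [-3.80775054e-04  1.16396317e-01  9.93202702e-01 -3.81651008e-04]
(array([280., 135.]), 202, array([454.8, 325.6, 108. ]))
(array([193., 136.]), 225, array([439.5, 257. , 108. ]))
(array([206., 216.]), 195, array([507. , 246.6, 108. ]))
(array([213., 277.]), 182, array([566.8, 234.2, 108. ]))
(array([489., 333.]), 543, array([693.1, 486.8, 108. ]))
(array([532., 392.]), 2385, array([785.5, 531.1, 108. ]))
278.7372741699219 215.0 30.3366641998291 [[509.1 311.7 142. ]]
```

View pics/w4.png

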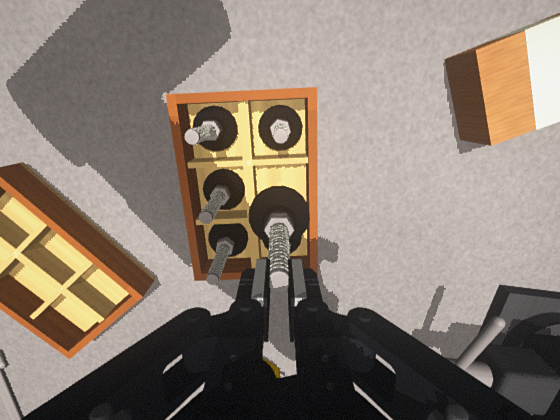

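The second foot is held over the free middle-right cell, with its pad around (279,212). Foot 1 stands in the near-left cell. The tray's rim corners are at (168,96), (317,89) and (195,280).

```bash
python3 - <<'E'
from h import *
c=dict(np.load("w4.npz"))
p=1000*ray(c,[(168,96),(317,89),(195,280)],.048)[:,:2];print(p.round(1),np.linalg.norm(p[0]-p[1]),np.linalg.norm(p[0]-p[2]))
ce=(p[1]+p[2])/2;w=(p[1]-p[0]);w/=np.linalg.norm(w);print(ce,ce+34*w)
w=np.array([np.sin(.19),np.cos(.19)]);print(ce+34*w)
E
```

```text
[[399.7 228.5]
 [426.5 368.5]
 [598.  189.7]] 142.52409729909203 202.0730631272035
[512.25496323 279.1314317 ] [518.63477337 312.52750965]
[518.67616566 312.51957569]
```

```bash
python3 -m handwheel '[[-5.3,1.3,35,0,0],[-5.3,1.3,72,0,0],[-5.3,1.3,94,0,0],[-5.3,1.3,104,0,0],[-5.3,1.3,110,0,0],[-5.3,1.3,113,0,0],[-5.3,1.3,115,0,0],[-5.3,1.3,115,0,0]]'
python3 -m handwheel '[[0,0,1,0,0],[0,0,1,0,0]]'
```

```text
clock: 9.4
tcp_pos: [0.5209, 0.3117, 0.0757]
orientation: [0.001, 0.116, 0.993, 0.0]
wrist_force: [0.1, -0.5, -2.1]
finger_gap: 0.0094
grip_force: 39.4
clock: 9.6
tcp_pos: [0.5205, 0.3117, 0.0742]
orientation: [0.0, 0.116, 0.993, 0.0]
wrist_force: [0.3, -0.5, -1.9]
finger_gap: 0.0091
grip_force: 39.4
```

```bash
python3 -m handwheel '[[0,0,1,0,0],[0,0,2,0,0],[0,0,3,0,0],[0,0,3,0,0]]'
```

```text
clock: 10.0
tcp_pos: [0.521, 0.3119, 0.0728]
orientation: [0.001, 0.116, 0.993, 0.001]
wrist_force: [-2.3, -0.7, 9.6]
finger_gap: 0.0095
grip_force: 40.4
```

```bash
python3 -m handwheel '[[0,0,0,0,0.35],[0,0,0,0,0.35],[0,0,0,0,0.35],[0,0,-45,0,0.35],[0,0,-90,0,0.35],[0,0,-130,0,0.35],[0,0,-130,0,0.35]]'
python3 -m handwheel '[[-95,-286,0,-0.719,0.5],[-95,-286,0,-0.719,0.5],[-95,-286,0,-0.719,0.5],[-95,-286,0,-0.719,0.5],[-95,-286,0,-0.719,0.5],[-95,-286,0,-0.719,0.5],[-95,-286,0,-0.719,0.5],[-95,-286,0,-0.719,0.5]]'
python3 - <<'E'
from workcell import sensors, imaging, env
import cv2,numpy as np
from h import *
c=imaging.read_camera("wrist");t=imaging.read_camera("top");np.savez("w5.npz",**c);np.savez("t5.npz",**t)
cv2.imwrite("pics/w5.png",np.hstack([cv2.resize(c["color"],(480,360)),cv2.resize(t["color"][160:260,170:260],(320,356))[:356].copy() if 0 else cv2.copyMakeBorder(cv2.resize(t["color"][160:260,170:260],(320,356)),0,4,0,0,0)]))
s=sensors.get_state();print(s["tcp_pos"],s["orientation"],s["joint_pos"])
for f in feet(c,.108,.104)+feet(t,.108,.09):print(f) if f[1]<400 else 0
E
```

```text
clock: 10.7
tcp_pos: [0.5233, 0.3129, 0.2072]
orientation: [0.005, 0.116, 0.993, 0.003]
wrist_force: [1.2, -0.3, 0.2]
finger_gap: 0.0297
grip_force: 0.0
clock: 11.5
tcp_pos: [0.5469, 0.0083, 0.1997]
orientation: [-0.001, -0.239, 0.971, -0.0]
wrist_force: [-0.6, -0.3, 0.0]
finger_gap: 0.0425
grip_force: 0.0
[0.54657514 0.01115043 0.19995476] [-4.84278737e-04 -2.40569360e-01  9.70631707e-01  4.88342861e-04] [-1.26806058e-01  2.59921647e-01 -3.30431170e-02  1.27908762e+00
  5.60648714e-04 -6.12711318e-01]
(array([512., 277.]), 200, array([507.1, 247. , 108. ]))
(array([553., 311.]), 179, array([518.5, 310.7, 108. ]))
(array([463., 317.]), 176, array([566.9, 234.4, 108. ]))
(array([503., 349.]), 177, array([579.9, 298.4, 108. ]))
(array([125., 141.]), 119, array([819.8, 623. , 108. ]))
(array([364., 192.]), 22, array([ 602.8, -309.3,  108. ]))
(array([340., 193.]), 31, array([ 599.4, -213.3,  108. ]))
(array([208., 201.]), 13, array([578.2, 297.9, 108. ]))
(array([333., 208.]), 24, array([ 542.6, -187.3,  108. ]))
(array([368., 207.]), 17, array([ 541.4, -321.5,  108. ]))
(array([371., 225.]), 19, array([ 472.3, -328.2,  108. ]))
(array([336., 233.]), 24, array([ 445.4, -195.5,  108. ]))
(array([369., 238.]), 27, array([ 423.4, -320.3,  108. ]))
(array([299., 339.]), 30, array([ 49.9, -44.8, 108. ]))
```

View pics/w5.png

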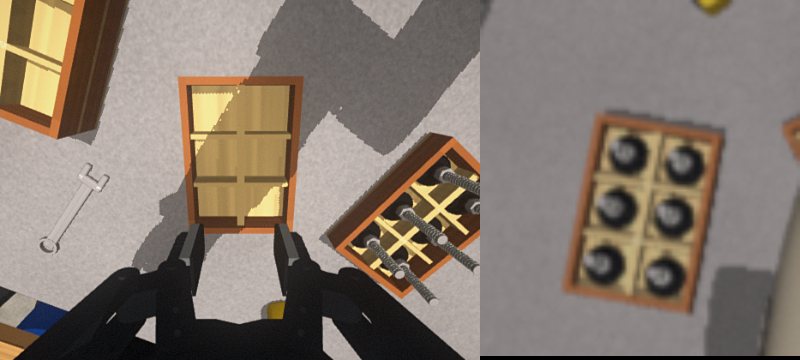

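All six cells of the fuller tray hold an upright foot. The sparse tray is empty and lies square to the gripper, with its near corners at about (208,90) and (353,89) in full-size pixels.

```bash
cat >> h.py <<'E'
def tray(c,zr,s,Lx=.102):
    # rim points by height, from the depth picture, in the tool frame; near side + two long sides seen
    P=cloud(c);T=(P-np.array(s["tcp_pos"]))@Rm(s["orientation"])   # tool coordinates
    m=(abs(P[...,2]-zr)<.004)&(abs(T[...,1])<.11)&(T[...,0]<.13)&(T[...,0]>-.2*0-.13*1)
    m=cv2.morphologyEx(m.astype(np.uint8),cv2.MORPH_OPEN,np.ones((3,3)))
    n,l,st,ce=cv2.connectedComponentsWithStats(m);i=1+np.argmax(st[1:,4])
    v,u=np.nonzero(l==i);Q=ray(c,np.c_[u,v],zr)
    return rect(Q[:,:2]),int(st[i,4]),l==i
E
python3 - <<'E'
from h import *
from workcell import sensors
c=dict(np.load("w5.npz"));s=sensors.get_state()
r,n,m=tray(c,.048,s);print(r,n)
g=c["color"].copy();g[m]=(0,255,0);cv2.imwrite("pics/m.png",g)
P=cloud(c);T=(P-np.array(s["tcp_pos"]))@Rm(s["orientation"])
for v in (160,185,200,215,240,255):
    row=c["color"][v].astype(int); z=P[v,:,2]
    a=np.nonzero((z>.034)&(z<.045)&(abs(np.arange(560)-280)<30))[0]; b=np.nonzero((abs(z-.048)<.004)&(abs(np.arange(560)-280)<85))[0]
    print(v,a.min() if len(a) else 0,a.max() if len(a) else 0,(1000*T[v,a].mean(0)).round(1) if len(a) else 0,b.min(),b.max())
    e=1000*(ray(c,[(b.min(),v),(b.max(),v)],.048)-s["tcp_pos"])@Rm(s["orientation"]);print("  edges tool",e.round(1).tolist())
q=1000*(ray(c,[(207.7,89.8),(353.5,88.7)],.048)-s["tcp_pos"])@Rm(s["orientation"]);print(q.round(1))
E
```

```text
(array([546.9,  10.4, 201.8, 144.5]), np.float64(0.4848)) 4413
160 251 309 [ 30.   -1.4 157.9] 213 348
  edges tool [[31.2, -72.3, 151.9], [30.7, 70.5, 152.1]]
185 276 284 [  2.4  -1.5 157.5] 214 346
  edges tool [[4.1, -73.2, 151.9], [3.5, 70.2, 152.0]]
200 276 284 [-15.1  -1.5 158.1] 216 345
  edges tool [[-13.0, -72.2, 151.9], [-13.5, 70.3, 152.0]]
215 251 309 [-33.   -1.5 158. ] 217 344
  edges tool [[-30.6, -72.3, 151.8], [-31.1, 70.3, 152.0]]
240 277 284 [-64.1  -1.  157.7] 218 342
  edges tool [[-61.2, -73.3, 151.8], [-61.8, 70.0, 152.0]]
255 277 284 [-83.7  -1.  157.5] 220 341
  edges tool [[-80.5, -72.2, 151.8], [-81.0, 70.1, 152.0]]
[[100.3 -72.4 151.9]
 [100.8  71.  152.1]]
```

```bash
python3 -m handwheel '[[159,-222,-42,0.408,0.5],[159,-222,-42,0.408,0.5],[159,-222,-42,0.408,0.5],[159,-222,-42,0.408,0.5],[159,-222,-42,0.408,0.5],[159,-222,-42,0.408,0.5],[159,-222,-42,0.408,0.5],[159,-222,-42,0.408,0.5]]'
cat > look.py <<'E'
from h import *
import sys
from workcell import sensors, imaging
zr=float(sys.argv[1]);c=imaging.read_camera("wrist");s=sensors.get_state();np.savez("w_%d.npz"%(100*s["clock"]),**c)
print(s["tcp_pos"],s["orientation"],s["joint_pos"][5]);r,n,m=tray(c,zr,s);print(r,n)
P=cloud(c);R_=Rm(s["orientation"])
for v in (110,160,185,200,215,240,255):
    z=P[v,:,2];k=np.arange(560)
    a=np.nonzero((abs(z-zr+.008)<.006)&(abs(k-280)<30))[0]; b=np.nonzero((abs(z-zr)<.004)&(abs(k-280)<85))[0]
    if len(a) and len(b):
        e=1000*(ray(c,[(b.min(),v),(b.max(),v)],zr)-s["tcp_pos"])@R_
        q=1000*(ray(c,(a.mean(),v),zr-.007)-s["tcp_pos"])@R_
        print(v,a.min(),a.max(),q[0].round(1)[:2],"edges",e[0,:2].round(1),e[1,:2].round(1))
E
python3 look.py .090
```

```text
clock: 12.4
tcp_pos: [0.5106, -0.2583, 0.2422]
orientation: [-0.0, -0.04, 0.999, 0.001]
wrist_force: [1.1, -0.2, 0.0]
finger_gap: 0.0426
grip_force: 0.0
[ 0.51065527 -0.25761439  0.2422027 ] [-2.83373562e-04 -4.04330615e-02  9.99182017e-01  6.19865595e-04] -0.6888181947171307
(array([ 511.2, -261.1,  203.8,  144.5]), np.float64(0.0787)) 4519
110 272 280 [79.9 -3.5] edges [ 80.1 -74.8] [79.9 68. ]
160 272 280 [28.5 -3.7] edges [ 29.8 -75.6] [29.6 68.4]
185 272 280 [ 0.8 -3.8] edges [  2.6 -75.5] [ 2.4 68.1]
200 272 280 [-16.6  -3.8] edges [-14.4 -75.7] [-14.6  68.1]
215 251 309 [-34.7   0.7] edges [-32.  -75.8] [-32.3  68.2]
240 272 280 [-66.1  -4. ] edges [-62.8 -75.7] [-63.   67.8]
255 273 280 [-85.8  -3.5] edges [-82.1 -75.9] [-82.3  67.8]
```

```bash
python3 -m handwheel '[[-58,264,42,-0.405,0.5],[-58,264,42,-0.405,0.5],[-58,264,42,-0.405,0.5],[-58,264,42,-0.405,0.5],[-58,264,42,-0.405,0.5],[-58,264,42,-0.405,0.5],[-58,264,42,-0.405,0.5],[-58,264,42,-0.405,0.5]]'
python3 look.py .048
```

```text
clock: 13.25
tcp_pos: [0.5467, 0.0106, 0.2006]
orientation: [-0.0, -0.242, 0.97, 0.0]
wrist_force: [0.1, -0.9, 0.5]
finger_gap: 0.0426
grip_force: 0.0
[0.54695223 0.00947176 0.20077195] [-5.19667143e-05 -2.40829921e-01  9.70567329e-01 -8.45524812e-05] -0.6157769054276786
(array([545.8,   9.8, 199.3, 144.5]), np.float64(0.4849)) 4435
110 274 283 [79.7  0.7] edges [ 79.7 -70.3] [79.9 72.7]
160 251 309 [28.3  2.4] edges [ 29.3 -70.8] [29.6 72.4]
185 275 283 [0.5 1.4] edges [  2.1 -70.5] [ 2.4 72.2]
200 275 282 [-17.    0.9] edges [-15.  -70.6] [-14.7  72.3]
215 251 309 [-35.    2.6] edges [-32.6 -70.6] [-32.3  72.4]
240 275 282 [-66.4   1. ] edges [-63.4 -70.3] [-63.1  72.2]
255 275 282 [-86.2   1. ] edges [-82.7 -70.4] [-82.4  72.3]
```

```bash
python3 -m handwheel '[[0,0.5,45,0,0.5],[0,0.5,90,0,0.5],[0,0.5,135,0,0.5],[0,0.5,160,0,0.5],[0,0.5,174,0,0.5],[0,0.5,180,0,0.5],[0,0.5,182,0,0.5],[0,0.5,182,0,0.5]]'
```

```text
clock: 14.1
tcp_pos: [0.5477, 0.0083, 0.0194]
orientation: [0.001, -0.239, 0.971, -0.0]
wrist_force: [-0.9, 0.1, 0.8]
finger_gap: 0.0429
grip_force: 0.0
```

```bash
python3 -m handwheel '[[0,0,2,0,0.5],[0,0,2,0,0],[0,0,2,0,0],[0,0,2,0,0],[0,0,2,0,0],[0,0,2,0,0],[0,0,2,0,0]]' 100
python3 -m handwheel '[[0,0,-5,0,0],[0,0,-10,0,0],[0,0,-20,0,0],[0,0,-20,0,0],[0,0,-20,0,0]]'
```

```text
clock: 14.8
tcp_pos: [0.5471, 0.009, 0.0167]
orientation: [0.0, -0.24, 0.971, 0.0]
wrist_force: [0.4, 0.1, -0.3]
finger_gap: -0.0
grip_force: 0.0
clock: 15.3
tcp_pos: [0.5476, 0.0088, 0.0374]
orientation: [0.001, -0.24, 0.971, -0.0]
wrist_force: [-0.3, 0.4, 0.8]
finger_gap: -0.0003
grip_force: 0.0
```

The fingers closed on nothing, so I'll look before doing anything else.

```bash
python3 - <<'E'
from workcell import sensors, imaging
import cv2,numpy as np
from h import *
c=imaging.read_camera("wrist");t=imaging.read_camera("scene")
cv2.imwrite("pics/w6.png",np.hstack([cv2.resize(c["color"],(440,330)),cv2.resize(t["color"][130:310,180:376],(360,330))]))
s=sensors.get_state();print(s["tcp_pos"],s["finger_gap"],s["grip_force"])
E
```

```text
[0.54700037 0.00892155 0.0366992 ] 4.3548573378999415e-05 0.0
```

View pics/w6.png

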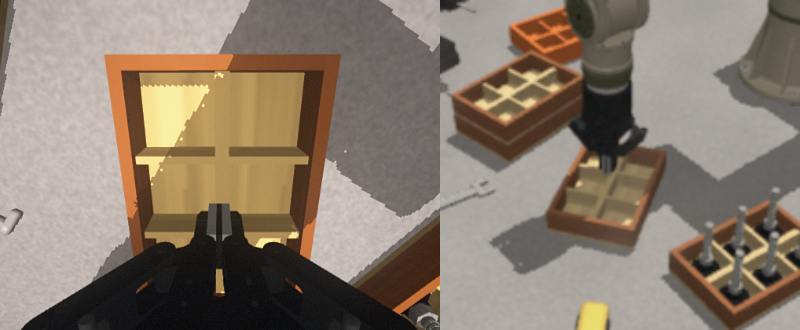

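The closed fingers show at about (219,215) in the crop, and the tray seems to lie flat where it was. I'll check the fingertip height against the rib.

```bash
python3 - <<'E'
from workcell import sensors, imaging
from h import *
c=imaging.read_camera("wrist");s=sensors.get_state()
P=cloud(c);T=(P-np.array(s["tcp_pos"]))@Rm(s["orientation"])
for v in (150,195,230,250,262,270,280,290,300): print(v,[(1000*P[v,u,2]).round(0) for u in (200,230,260,270,280,290,300,330,360)])
for v in (262,266,270,280):print((1000*T[v,279]).round(1), (1000*P[v,279]).round(1))
print(tray(c,.048,s)[:2]); print(s["joint_pos"],env.grip_point_offset if 0 else "")
E
```

```text
150 [np.float64(13.0), np.float64(14.0), np.float64(13.0), np.float64(13.0), np.float64(41.0), np.float64(42.0), np.float64(13.0), np.float64(13.0), np.float64(12.0)]
195 [np.float64(31.0), np.float64(31.0), np.float64(31.0), np.float64(31.0), np.float64(42.0), np.float64(44.0), np.float64(31.0), np.float64(32.0), np.float64(32.0)]
230 [np.float64(12.0), np.float64(13.0), np.float64(14.0), np.float64(13.0), np.float64(42.0), np.float64(14.0), np.float64(13.0), np.float64(12.0), np.float64(12.0)]
250 [np.float64(13.0), np.float64(12.0), np.float64(12.0), np.float64(13.0), np.float64(42.0), np.float64(14.0), np.float64(13.0), np.float64(13.0), np.float64(13.0)]
262 [np.float64(13.0), np.float64(13.0), np.float64(14.0), np.float64(74.0), np.float64(73.0), np.float64(73.0), np.float64(13.0), np.float64(13.0), np.float64(14.0)]
270 [np.float64(14.0), np.float64(13.0), np.float64(73.0), np.float64(81.0), np.float64(81.0), np.float64(81.0), np.float64(74.0), np.float64(14.0), np.float64(13.0)]
280 [np.float64(21.0), np.float64(23.0), np.float64(83.0), np.float64(91.0), np.float64(91.0), np.float64(91.0), np.float64(83.0), np.float64(22.0), np.float64(23.0)]
290 [np.float64(35.0), np.float64(35.0), np.float64(93.0), np.float64(97.0), np.float64(97.0), np.float64(97.0), np.float64(92.0), np.float64(35.0), np.float64(35.0)]
300 [np.float64(42.0), np.float64(41.0), np.float64(108.0), np.float64(104.0), np.float64(103.0), np.float64(106.0), np.float64(106.0), np.float64(42.0), np.float64(42.0)]
[ 10.8  -0.1 -36.9] [537.4   3.8  73.5]
[ 10.9  -0.1 -41. ] [537.3   3.8  77.6]
[ 10.5  -0.1 -44.3] [537.6   3.9  80.8]
[ 11.1  -0.1 -54.1] [537.1   3.6  90.6]
((array([524.5,  -1.3, 151.4, 145. ]), np.float64(0.484)), 15410)
[-1.30547632e-01  3.67004718e-01 -3.04733797e-01  8.99350518e-01
  9.68815347e-05 -6.14732904e-01]
```

The fingertips show about 36 mm behind the reported TCP. I'll check that against the stated offset and an earlier picture.

```bash
python3 - <<'E'
from workcell import env
print([ (k,getattr(env,k)) for k in dir(env) if k[0]!='_'])
from h import *
for f,tcp,q in(("w1.npz",[.47588,.01179,.2020],[0,.1166,.99318,0]),("w4.npz",[.5149,.3101,.1891],[0,.1164,.9932,0])):
    c=dict(np.load(f));T=(cloud(c)-np.array(tcp))@Rm(q)
    # finger surfaces: nearest-to-tip points
    m=(abs(T[...,1])<.06)&(T[...,0]<.015)&(T[...,0]>-.03)&(T[...,2]<-.005)&(T[...,2]>-.12)&(c["z_map"]>.05)
    v,u=np.nonzero(m);o=np.argsort(-T[m][:,2])[:400:40];print(f,[(u[i],v[i],(1000*T[v[i],u[i]]).round().tolist()) for i in o])
E
```

```text
[('MotionError', <class 'workcell.MotionError'>), ('grip_point_offset', 0.0187)]
w1.npz [(np.int64(328), np.int64(274), [-0.0, 24.0, -32.0]), (np.int64(229), np.int64(285), [-5.0, -27.0, -35.0]), (np.int64(338), np.int64(262), [9.0, 28.0, -36.0]), (np.int64(228), np.int64(285), [-4.0, -27.0, -37.0]), (np.int64(229), np.int64(296), [-10.0, -27.0, -38.0]), (np.int64(220), np.int64(264), [9.0, -30.0, -39.0]), (np.int64(207), np.int64(272), [5.0, -37.0, -39.0]), (np.int64(334), np.int64(265), [9.0, 26.0, -40.0]), (np.int64(344), np.int64(265), [9.0, 30.0, -40.0]), (np.int64(215), np.int64(266), [9.0, -32.0, -41.0])]
w4.npz [(np.int64(270), np.int64(245), [6.0, -5.0, -5.0]), (np.int64(272), np.int64(245), [7.0, -4.0, -8.0]), (np.int64(285), np.int64(246), [8.0, 4.0, -11.0]), (np.int64(279), np.int64(247), [8.0, 0.0, -13.0]), (np.int64(271), np.int64(251), [7.0, -4.0, -16.0]), (np.int64(287), np.int64(254), [6.0, 5.0, -18.0]), (np.int64(285), np.int64(254), [7.0, 4.0, -20.0]), (np.int64(271), np.int64(259), [6.0, -4.0, -23.0]), (np.int64(272), np.int64(258), [7.0, -3.0, -25.0]), (np.int64(275), np.int64(259), [8.0, -2.0, -28.0])]
```

The offset holds in both pictures: the real tips sit about 35 mm above the reported TCP. I'll reopen and go about 55 mm deeper, slowing at the end.

```bash
python3 -m handwheel '[[0,0,0,0,0.5],[0,0,0,0,0.5],[0,0,0,0,0.5],[0,0,20,0,0.5],[0,0,36,0,0.5],[0,0,44,0,0.5],[0,0,48,0,0.5],[0,0,48,0,0.5]]'
python3 - <<'E'
from workcell import imaging,sensors
from h import *
c=imaging.read_camera("wrist");s=sensors.get_state();P=cloud(c);T=(P-np.array(s["tcp_pos"]))@Rm(s["orientation"])
print(s["wrist_force"],s["tcp_pos"])
for u in range(205,240,4): print(u,[(v,(1000*P[v,u,2]).round()) for v in range(254,286,4)])
print([(u,(1000*T[150,u,1]).round(1)) for u in range(250,310) if .036<P[150,u,2]<.046])
E
```

```text
clock: 16.25
tcp_pos: [0.5468, 0.0089, -0.0116]
orientation: [-0.0, -0.24, 0.971, 0.0]
wrist_force: [0.8, 0.7, 0.0]
finger_gap: 0.0424
grip_force: 0.0
[-0.73702102 -0.39455525  1.04773643] [ 0.54725173  0.00887132 -0.01111333]
205 [(254, np.float64(13.0)), (258, np.float64(13.0)), (262, np.float64(13.0)), (266, np.float64(13.0)), (270, np.float64(13.0)), (274, np.float64(13.0)), (278, np.float64(34.0)), (282, np.float64(37.0))]
209 [(254, np.float64(14.0)), (258, np.float64(14.0)), (262, np.float64(13.0)), (266, np.float64(13.0)), (270, np.float64(12.0)), (274, np.float64(31.0)), (278, np.float64(33.0)), (282, np.float64(37.0))]
213 [(254, np.float64(13.0)), (258, np.float64(13.0)), (262, np.float64(12.0)), (266, np.float64(13.0)), (270, np.float64(13.0)), (274, np.float64(30.0)), (278, np.float64(34.0)), (282, np.float64(36.0))]
217 [(254, np.float64(12.0)), (258, np.float64(14.0)), (262, np.float64(13.0)), (266, np.float64(13.0)), (270, np.float64(13.0)), (274, np.float64(31.0)), (278, np.float64(40.0)), (282, np.float64(44.0))]
221 [(254, np.float64(12.0)), (258, np.float64(13.0))
[... 906 characters left out ...]
float64(22.0)), (278, np.float64(161.0)), (282, np.float64(23.0))]
[(270, np.float64(-3.3)), (271, np.float64(-2.9)), (272, np.float64(-2.5)), (273, np.float64(-2.1)), (274, np.float64(-1.7)), (275, np.float64(-1.3)), (276, np.float64(-1.0)), (277, np.float64(-0.6)), (278, np.float64(-0.2)), (279, np.float64(0.2)), (280, np.float64(0.6)), (281, np.float64(1.0)), (282, np.float64(1.3)), (283, np.float64(1.7)), (284, np.float64(2.1)), (285, np.float64(2.5)), (286, np.float64(2.9)), (287, np.float64(3.3)), (288, np.float64(3.6)), (289, np.float64(4.0)), (290, np.float64(4.3)), (291, np.float64(4.8)), (292, np.float64(5.1)), (293, np.float64(5.6)), (294, np.float64(5.9)), (295, np.float64(6.3))]
```

```bash
python3 -m handwheel '[[0,0,4,0,0.5],[0,0,7,0,0.5],[0,0,7,0,0.5],[0,0,7,0,0],[0,0,7,0,0],[0,0,7,0,0],[0,0,7,0,0],[0,0,7,0,0]]' 100
```

```text
clock: 17.1
tcp_pos: [0.5484, 0.01, -0.0161]
orientation: [0.002, -0.24, 0.971, 0.001]
wrist_force: [-2.8, 4.3, 13.8]
finger_gap: 0.0088
grip_force: 101.4
```

```bash
python3 -m handwheel '[[0,0,-10,0,0],[0,0,-30,0,0],[0,0,-65,0,0],[0,0,-105,0,0],[0,0,-140,0,0],[0,0,-140,0,0],[0,0,-140,0,0]]'
cat > held.py <<'E'
from workcell import imaging,sensors
from h import *
c=imaging.read_camera("wrist");s=sensors.get_state();np.savez("w_held.npz",**c);P=cloud(c);T=1000*(P-np.array(s["tcp_pos"]))@Rm(s["orientation"])
print(s["tcp_pos"],s["orientation"],s["wrist_force"],s["finger_gap"])
zt=np.median(T[...,2][(c["color"][...,2]>120)&(c["color"][...,0]<80)&(abs(T[...,1])<80)&(T[...,2]<0)]) 
m=(abs(T[...,2]-zt)<5)&(abs(T[...,1])<90)&(T[...,0]<140)
m=cv2.morphologyEx(m.astype(np.uint8),cv2.MORPH_OPEN,np.ones((3,3)))>0
print("rim tool z",zt,m.sum())
for x in(30,50,70,90):
    k=m&(abs(T[...,0]-x)<1.5);y=T[...,1][k]
    if len(y):print(x,y.min().round(1),y.max().round(1),"z",np.median(T[...,2][k&(T[...,1]<-55)]).round(1),np.median(T[...,2][k&(T[...,1]>55)]).round(1))
for y in(-50,-25,25,50):
    k=m&(abs(T[...,1]-y)<1.5)&(T[...,0]>60);print(y,T[...,0][k].max().round(1),T[...,0][k].min().round(1),np.median(T[...,2][k]).round(1))
E
python3 held.py
```

```text
clock: 17.8
tcp_pos: [0.5472, 0.0088, 0.122]
orientation: [0.0, -0.24, 0.971, -0.0]
wrist_force: [-0.6, -0.1, -4.7]
finger_gap: 0.0086
grip_force: 99.9
[0.54610087 0.00891332 0.12066085] [-8.53078884e-04 -2.39686939e-01  9.70849809e-01  3.04239747e-04] [-3.09342943e-01  8.66990371e-04 -3.93761237e+00] 0.008577039558683866
rim tool z -66.34621588130673 32857
30 -73.2 71.5 z -66.4 -66.1
50 -73.4 72.0 z -66.4 -66.2
70 -73.3 71.8 z -66.3 -66.2
90 -73.6 71.5 z -66.4 -66.2
-50 101.3 92.0 -66.5
-25 101.2 92.0 -66.6
25 101.2 92.0 -66.5
50 101.2 92.0 -66.5
```

```bash
python3 -m handwheel '[[10,-14,0,0.025,0],[32,-44,0,0.08,0],[59,-83,0,0.15,0],[85,-120,0,0.22,0],[111,-157,0,0.285,0],[136,-191,0,0.35,0],[152,-213,0,0.39,0],[157.5,-221.5,0,0.404,0]]'
python3 -m handwheel '[[0,0,0,0,0],[0,0,0,0,0]]'
python3 held.py; ls w_*; python3 - <<'E'
from h import *
import glob
f=[x for x in sorted(glob.glob("w_*.npz")) if "held" not in x][0];c=dict(np.load(f));print(f)
s=dict(tcp_pos=[.51065527,-.25761439,.2422],orientation=[0,-.0404330615,.999182,.0])
P=cloud(c);T=1000*(P-np.array(s["tcp_pos"]))@Rm(s["orientation"])
m=(abs(P[...,2]-.09)<.005)
for y in(-50,-25,25,50):
    k=m&(abs(T[...,1]-y)<1.5)&(T[...,0]>60);print(y,T[...,0][k].max().round(1),T[...,0][k].min().round(1))
for x in(30,50,70,90):
    k=m&(abs(T[...,0]-x)<1.5)&(abs(T[...,1])<85);print(x,T[...,1][k].min().round(1),T[...,1][k].max().round(1))
E
```

```text
clock: 18.65
tcp_pos: [0.5087, -0.2625, 0.1189]
orientation: [-0.002, -0.038, 0.999, 0.001]
wrist_force: [0.0, 0.3, -4.4]
finger_gap: 0.0082
grip_force: 99.6
clock: 18.85
tcp_pos: [0.51, -0.259, 0.1203]
orientation: [-0.001, -0.041, 0.999, 0.001]
wrist_force: [0.0, -0.1, -3.3]
finger_gap: 0.0081
grip_force: 99.6
[ 0.51028672 -0.25868555  0.12065827] [-8.43988499e-04 -4.09560105e-02  9.99160079e-01  1.01424381e-03] [-0.11392463  0.2360338  -3.0483406 ] 0.008186433038517512
rim tool z -64.7018108529071 32698
30 -72.8 71.3 z -64.6 -64.6
50 -73.1 71.8 z -64.7 -64.7
70 -73.1 72.1 z -64.7 -64.8
90 -73.1 72.3 z -64.8 -64.8
-50 102.3 93.1 -65.0
-25 102.2 92.9 -65.1
25 102.0 92.9 -65.0
50 102.0 92.8 -65.0
w_1245.npz
w_1330.npz
w_held.npz
w_1245.npz
-50 101.5 93.4
-25 101.5 93.3
25 101.5 93.2
50 101.5 93.2
30 -75.5 68.4
50 -74.9 68.4
70 -75.4 68.6
90 -74.7 68.6
```

```bash
python3 -m handwheel '[[-1,-1.8,10,0,0],[-1,-1.8,25,0,0],[-1,-1.8,36,0,0],[-1,-1.8,42,0,0],[-1,-1.8,44,0,0],[-1,-1.8,44,0,0],[-1,-1.8,44,0,0]]'
python3 held.py
```

```text
clock: 19.6
tcp_pos: [0.5123, -0.2623, 0.0781]
orientation: [0.0, -0.04, 0.999, -0.0]
wrist_force: [-0.6, 0.2, -3.1]
finger_gap: 0.0082
grip_force: 99.6
[ 0.51238018 -0.26245897  0.07830889] [ 5.03281027e-04 -4.01057651e-02  9.99195263e-01 -3.16637115e-04] [-0.62131789  1.09648269 -4.35332139] 0.007720453172466943
rim tool z -64.90820959325522 32738
30 -72.5 72.0 z -64.8 -64.9
50 -72.7 72.1 z -65.0 -64.8
70 -72.9 72.5 z -64.9 -65.0
90 -72.3 72.2 z -65.1 -65.1
-50 101.9 92.7 -65.2
-25 101.9 92.7 -65.3
25 101.9 92.7 -65.2
50 102.0 92.6 -65.3
```

```bash
python3 -m handwheel '[[0.4,0.8,1,0,0],[0.4,0.8,2.5,0,0],[0.4,0.8,4,0,0],[0.4,0.8,5,0,0],[0.4,0.8,5,0,0]]'; python3 -c "
from workcell import sensors;s=sensors.get_state();print(s['wrist_force'],s['tcp_pos'],s['ft_torque'])"
```

```text
clock: 20.15
tcp_pos: [0.5113, -0.2613, 0.0724]
orientation: [-0.0, -0.04, 0.999, 0.0]
wrist_force: [0.5, 0.3, -2.4]
finger_gap: 0.0082
grip_force: 99.6
[ 0.47539272  0.30133757 -2.4391884 ] [ 0.51131715 -0.26132471  0.07241338] [ 0.00475998 -0.02202709 -0.0339459 ]
```

```bash
python3 -m handwheel '[[0,0,1,0,0],[0,0,2,0,0],[0,0,3,0,0],[0,0,3,0,0]]'; python3 held.py
```

```text
clock: 20.55
tcp_pos: [0.5113, -0.2613, 0.0695]
orientation: [-0.0, -0.04, 0.999, 0.0]
wrist_force: [-0.4, -0.4, -3.7]
finger_gap: 0.0085
grip_force: 99.6
[ 0.51139752 -0.26133231  0.06952712] [-6.96943927e-05 -4.01116790e-02  9.99195193e-01  1.23736743e-04] [-0.14491276  0.73906521 -3.94265871] 0.00825398879699118
rim tool z -64.96612022544875 32829
30 -72.8 72.2 z -64.9 -64.9
50 -72.6 72.6 z -65.0 -65.0
70 -72.6 72.2 z -65.0 -65.0
90 -72.5 72.8 z -65.1 -65.2
-50 101.8 92.7 -65.2
-25 101.8 92.7 -65.3
25 101.9 92.7 -65.3
50 101.9 92.6 -65.3
```

```bash
python3 -m handwheel '[[0,0,1,0,0],[0,0,2,0,0],[0,0,3,0,0],[0,0,3,0,0]]'
```

```text
clock: 21.0
tcp_pos: [0.5116, -0.2615, 0.068]
orientation: [0.0, -0.04, 0.999, -0.0]
wrist_force: [-3.4, 0.5, 4.8]
finger_gap: 0.0084
grip_force: 100.9
```

```bash
python3 -m handwheel '[[0,0,1,0,0],[0,0,1,0,0]]'; python3 held.py | sed -n '1,3p'
```

```text
clock: 21.2
tcp_pos: [0.5116, -0.2615, 0.068]
orientation: [0.001, -0.04, 0.999, -0.001]
wrist_force: [-5.4, 1.9, 11.9]
finger_gap: 0.0081
grip_force: 102.1
[ 0.51156851 -0.26152413  0.06794092] [ 6.34082578e-04 -4.00697284e-02  9.99196565e-01 -4.89191329e-04] [-5.5039884  3.0826497 11.1457113] 0.008548891590167345
rim tool z -64.9143799362468 32864
30 -72.8 71.8 z -64.9 -65.0
```

```bash
python3 -m handwheel '[[0,0,-1.5,0,0],[0,0,-1.5,0,0.45],[0,0,-1.5,0,0.45],[0,0,-1.5,0,0.45],[0,0,-1.5,0,0.45],[0,0,-25,0,0.45],[0,0,-70,0,0.45],[0,0,-115,0,0.45]]'
python3 -m handwheel '[[0,0,-40,0,0.45],[0,0,-40,0,0.45]]'
python3 look.py .132
python3 - <<'E'
from workcell import imaging
from h import *
import glob
w=dict(np.load(sorted(glob.glob("w_2*.npz"))[-1]));t=imaging.read_camera("scene");P=cloud(w)
cv2.imwrite("pics/fin.png",np.hstack([cv2.resize(w["color"],(400,300)),cv2.resize(t["color"][120:330,160:440],(400,300))]))
m=(P[...,2]>.126)&(P[...,2]<.14)&(w["color"][...,2]>90);v,u=np.nonzero(m[:300]);
print(np.percentile(1000*P[m][:,2],[5,50,95]).round(1))
for q in((v<130),(v>180)&(u<250),(v>180)&(u>310)):print(q.sum(),(1000*np.median(P[v[q],u[q],2])).round(1))
E
```

```text
clock: 22.05
tcp_pos: [0.5107, -0.2609, 0.1809]
orientation: [-0.001, -0.04, 0.999, 0.001]
wrist_force: [1.0, -0.4, 0.2]
finger_gap: 0.0386
grip_force: 0.0
clock: 22.25
tcp_pos: [0.5143, -0.2633, 0.2272]
orientation: [0.004, -0.04, 0.999, -0.003]
wrist_force: [0.2, -0.8, 0.3]
finger_gap: 0.0382
grip_force: 0.0
[ 0.51327121 -0.2626491   0.22406032] [ 0.00274152 -0.04011714  0.99918915 -0.00203325] -0.6924892243941512
(array([ 504.7, -262.4,  189.5,  144.6]), np.float64(0.0799)) 6433
110 276 287 [79.3  1.2] edges [ 79.4 -69.7] [79.4 69.2]
160 251 309 [36.8 -0. ] edges [ 38.  -70.8] [38.1 73.1]
185 276 286 [13.8  0.9] edges [ 15.5 -70.9] [15.7 73.4]
200 276 286 [-0.7  1. ] edges [  1.4 -70.3] [ 1.7 72.8]
215 277 286 [-15.6   1.5] edges [-13.2 -70.6] [-12.9  73.2]
240 277 286 [-41.7   1.6] edges [-38.7 -70.7] [-38.3  73.5]
255 277 286 [-58.2   1.6] edges [-54.8 -70.1] [-54.3  72.9]
[126.2 132.8 134.1]
3420 133.0
1067 133.0
1092 132.9
```

View pics/fin.png

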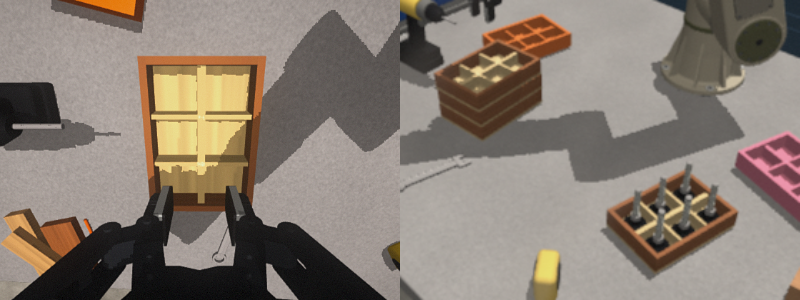

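The left crop shows the emptied tray with its rim level at about 133 mm on three sides, which matches the 132 mm seat plus the roughly 1 mm camera bias. The right crop shows three trays flush at (490,90) and six upright feet near (670,215), so I'm handing in.

```bash
python3 -m handwheel '[[0,0,0,0,0.45],[0,0,0,0,0.45],[0,0,0,0,0.45]]' && python3 -c "
from workcell import workorder;print(workorder.hand_in())"
```

```text
clock: 22.65
tcp_pos: [0.5108, -0.261, 0.2191]
orientation: [-0.001, -0.04, 0.999, 0.001]
wrist_force: [0.1, -0.0, -0.3]
finger_gap: 0.0381
grip_force: 0.0
the job is handed in; nothing more can be done
None
```

I handed in the job at about 22.7 s of the 72 s; the hand-in returned no verdict, but the last pictures showed all six feet upright in the fuller tray and the emptied tray nested level on the stack.

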